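# Load a water sample into the photometer's sloping well

### The arm

A 6-joint arm with a two-finger parallel gripper is mounted at the origin on the work surface. World frame = base frame: x ahead of the robot, y to its left, z up, the work surface at z = 0. Lengths are in mm, angles in rad, forces in N, time in s.
With the tool pointing down it reaches from about 350 to 875 mm from the base axis. Payload 4.2 kg.
Tool frame: the origin (TCP) lies at the very end of the fingers, on their centre line; the grasp point (between the pads) lies 19 mm behind it; z points along the fingers, y is the line along which they close (so a half turn about z gives the same grasp; the last joint's range is limited). The gripper opens to 85 mm and grips with 20 to 120 N. Pads are 22 mm wide; open, the fingers measure 114 mm over their backs; the gripper's body (76 mm by 85 mm) begins 54 mm behind the grasp point. The pads swing forward as they close: fully open they stand 13 mm farther back than shut.
Start: joints at [1.494, 0.385, 0.008, 0, -1.194, -0.259], TCP at [205.92, 590.081, 231.312] pointing down, gripper open.
Joint ranges: [-3.14, 3.14], [-1.21, 2.06], [-1.07, 1.41], [-3.16, 2.05], [-2.99, -0.16], [-3.1, 3.1]. Speed limits (rad/s): [2.79, 2.79, 3.14, 3.14, 3.14, 3.14].

### API

Orientations are given as a unit quaternion [x, y, z, w].
In Python, from bench import monitor, get_image, camera_info, job_done gives the robot as it stands.
- The arm moves only by the tool send_rows, never from a script. Its argument "series" is a list of rows, each a list of 3 entries, a list of its own where there are three numbers: the shift along the tool's x, y, z in mm, then the turn, a rotation vector about the tool's x, y, z in rad, then the finger opening in mm, from 0 to 85.4. A call has 1 to 8 rows; each row shifts and turns the commanded pose from where the row before left it, along the tool's axes as they then stand; what a row does not reach is not made up. A row lasts 1/10 s, in which the tool goes at most 50 mm and 8.59 degrees, less where a joint would pass 70% of its speed; a pose out of reach is approached as far as the arm can. A call with a gripper value outside its range is refused whole. The fingers move at their own pace and stop on an object; the grip force is fixed at half the most. Time passes only in rows, so rows that do not move let the fingers close. It gives the time, the measured TCP pose, the force, the opening and the grip force at its end, in the units of the state.
- monitor.read_state(): the state, without advancing time (a new reading comes with each control period).
- get_image(name): name is "side" or "top"; returns the picture (480x640x3 uint8, red, green, blue); there is no depth.
- camera_info(name): a dict with "intrinsics" (3x3 intrinsics, pixels), "R" (3x3) and "t" (3): a world point X has camera coordinates R X + t. Camera axes: x right, y down, z forward; pixel columns grow to the right and rows downward; lengths in mm; the calibration is good to about 2 mm. A picture is of the moment at which its call begins. camera_info takes no time and is no camera call.
- job_done(): hands the job in; it is judged then, once.
The state is a dict: "clock": time; "joints": joint angles; "joint_vel": joint speeds; "joint_efforts": joint torques, N m; "position": TCP position; "ee_rot": TCP orientation; "contact_force": force on the tool from outside, world axes, zero at the start; "wrist_torque": the same for the moment, N m; "gripper_width": finger opening in mm; "grasp_force": force on a finger pad.
Only numpy, scipy, OpenCV 4.12 (cv2) and the standard library are available. Lean on these libraries where they do the work, as an engineer would, in place of code of your own. Each camera call takes 0.05 s, during which the arm holds its last target. There are 200 camera calls.

### The job

Turn the photometer's range dial to the three-dot mark. Then take the long sample tube from the rack and slide it, cap outward, all the way into the sloping sample well; lower it under control, do not let it drop in, and leave the two short vials and the two water bottles alone.

Things in the scene. Friction and masses are not known exactly. Their poses are not given: they have to be found in the camera images.
- photometer: White bench instrument, fixed, 170 (x) by 250 (y) by 85 mm high. Origin: centre of the footprint at table height; x points away from its front (which faces the robot at yaw 0), y to its left. The dial's axis is at local (0, 65) mm, the metal well block on the right at local y = -65 mm.
- well: Bare metal block, 64 by 64 mm, 90 mm long, with one round hole; fixed to the photometer, leaning 30 degrees from vertical to its front. Origin: centre of the lower end. z: the hole's axis, pointing out of it, up and to the front; y level. Mouth at z = 90 mm (about 100 mm above the table), hole floor at z = 15 mm; bore 29 mm, mouth chamfered 3 mm.
- dial_grip (a point): On the dial's vertical axis, 26 mm above the housing top, mid grip bar. The dial: dark collar 68 mm across, 12 mm high, and on it an upright grip bar 60 mm long, 14 mm wide, 28 mm high (12 to 40 mm above the housing). A white line on one half of the bar's top and a white nose under that end are the pointer.
- dial (a joint): Dial angle, rad, growing clockwise from above, -0.1 to 1.9, stays where it is left; marks: clusters of 1 to 4 black dots on the housing around it: one dot 0.0, two 0.6, three 1.2, four 1.8. At 0.9 the pointer points to the photometer's front (-x); at v it points along photometer yaw + pi + 0.9 - v, anticlockwise from world x.
- rack: Green tube rack, fixed, 210 (x) by 60 (y) by 65 mm high, origin centre of the underside. Three 29 mm holes, 55 mm deep (floor 10 mm above the table), in a row along its x at -70, 0 and 70 mm; each holds one tube.
- tube: The long sample tube: amber glass, white cap, plain cylinder 26 mm across and 135 mm long (cap: top 25 mm, same diameter), foot tapered over 5 mm, about 0.09 kg. Origin: centre of its foot; z along it to the cap. Stands in one of the rack's holes, 80 mm showing; home in the well 60 mm shows.
- vial_a: Bystander: short vial of the same make and diameter, 80 mm long, in another hole of the rack, 25 mm showing. Origin: centre of its foot.
- vial_b: Bystander: second short vial, the same as vial_a.
- bottle_a: Bystander: clear water bottle with cap, 68 mm in diameter, 200 mm high, standing to the left beyond the rack. Origin: centre of its foot.
- bottle_b: Bystander: the same kind of bottle, standing to the right of the photometer. Origin: centre of its foot.

How it is judged:
By the outcome, as a careful person would: the job done as asked, in the order asked, and still so for the second after the job is handed in, with the robot touching nothing.
It also fails if it takes over 62 s, if anything falls off the work surface, if the arm or the gripper's body presses on something with over 40 N, if the wrist force passes 120 N, or if a joint passes its speed limit or range.

## Working session

There is one attempt and no reset: what is moved stays moved. The work goes in short steps, Python scripts to look and compute and a tool call to move; the robot and the scene stay as the last step left them, time stands still between calls to the robot, and variables do not carry over. Pictures are saved under pics/ and viewed, at most 10 in all, crops included, and the job is handed in when it is done.

Besides the shell and the picture viewer there is one more tool, called after ">>>" as a command line: name --argument value ..., lists and objects as JSON in quotes. send_rows: Moves the arm, as the interface text tells. Its arguments: {"type":"object","properties":{"series":{"type":"array"}},"required":["series"]}

```bash
mkdir -p pics; ls; python3 - <<'E'
from bench import monitor,get_image,camera_info
import cv2
for n in("side","top"):
    im=get_image(n); cv2.imwrite(f"pics/{n}0.png",im[:,:,::-1]); c=camera_info(n); print(n,c["intrinsics"],c["R"],c["t"])
print(monitor.read_state())
E
```

```text
pics
side [[533.37671483   0.         323.36384184]
 [  0.         533.37671483 238.51418608]
 [  0.           0.           1.        ]] [[-0.97214735 -0.23345912  0.02064857]
 [-0.17382236  0.65909837 -0.73169332]
 [ 0.15721104 -0.71490291 -0.68132116]] [ 554.16946297  178.75971931 1066.04997231]
top [[447.67075604   0.         314.01177296]
 [  0.         447.67075604 239.88098216]
 [  0.           0.           1.        ]] [[-0.00437149 -0.99995856 -0.00798588]
 [-0.99396369  0.00522045 -0.10958528]
 [ 0.10962243  0.00745862 -0.99394532]] [  3.93570969 572.06807453 988.05353581]
{'clock': 0.1, 'joints': array([ 1.49363507e+00,  3.85483630e-01,  6.77746603e-03, -4.19072811e-04,
       -1.19399232e+00, -2.58597910e-01]), 'joint_vel': array([-0.00208842, -0.00204333,  0.00422495,  0.00335712,  0.00049385,
       -0.00098728]), 'joint_efforts': array([-1.00576224e-03, -3.93318272e+01,  1.88927901e+01,  4.19798121e+00,
       -2.61946894e-03,  7.29230436e-06]), 'position': array([205.74707423, 589.62279442, 230.33679434]), 'ee_rot': array([ 9.85927907e-01, -1.67168239e-01, -1.07800010e-04,  9.64814023e-04]), 'contact_force': array([ 0.05884121,  0.46880467, -0.11205455]), 'wrist_torque': array([-0.00292379,  0.01808238, -0.00578211]), 'grasp_force': 0.0, 'gripper_width': 85.14842689909437}
```

View pics/side0.png

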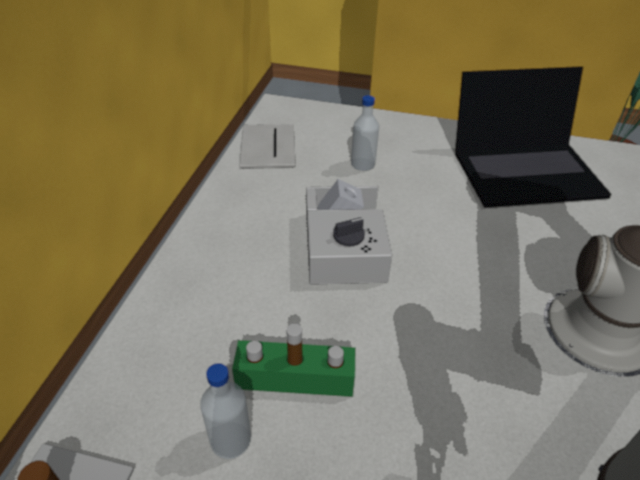

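View pics/top0.png

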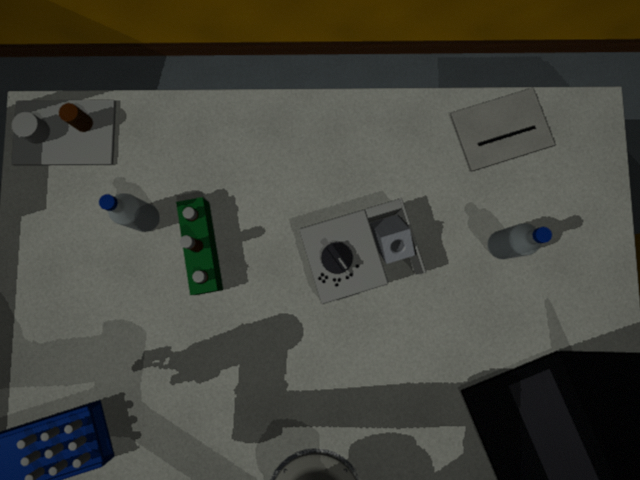

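The side view shows the rack (about 295,365) with the long tube in the middle hole, and the photometer (345,235) with its dial at (349,234). The well block is at (342,195). In the top view the tube cap is at (187,242), the dial at (337,258) and the well mouth at (398,246).

```bash
cat > h.py <<'E'
import numpy as np,cv2
from bench import camera_info
C={n:camera_info(n) for n in("side","top")}
def proj(n,X):
    c=C[n]; p=np.array(c["intrinsics"])@(np.array(c["R"])@np.array(X,float)+c["t"]); return p[:2]/p[2]
def ray(n,uv):
    c=C[n]; R=np.array(c["R"]); d=R.T@np.linalg.solve(np.array(c["intrinsics"]),[uv[0],uv[1],1]); return -R.T@np.array(c["t"]),d/np.linalg.norm(d)
def plane(n,uv,z):
    o,d=ray(n,uv); return o+d*(z-o[2])/d[2]
def tri(a,b):
    o1,d1=ray("side",a);o2,d2=ray("top",b)
    s=np.linalg.lstsq(np.c_[d1,-d2],o2-o1,rcond=None)[0]
    p,q=o1+s[0]*d1,o2+s[1]*d2; return (p+q)/2,np.linalg.norm(p-q)
E
python3 - <<'E'
import cv2,numpy as np
t=cv2.imread("pics/top0.png");s=cv2.imread("pics/side0.png")
z=lambda im,x,y,w,h,k:cv2.resize(im[y:y+h,x:x+w],None,fx=k,fy=k,interpolation=cv2.INTER_CUBIC)
cv2.imwrite("pics/a.png",np.hstack([z(t,290,185,140,125,5)]))
cv2.imwrite("pics/b.png",z(s,295,170,110,120,5))
a=z(t,170,185,60,120,4);b=z(s,225,310,140,120,4)
cv2.imwrite("pics/c.png",np.hstack([a,b]))
E
```

```text
(no output)
```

View pics/a.png

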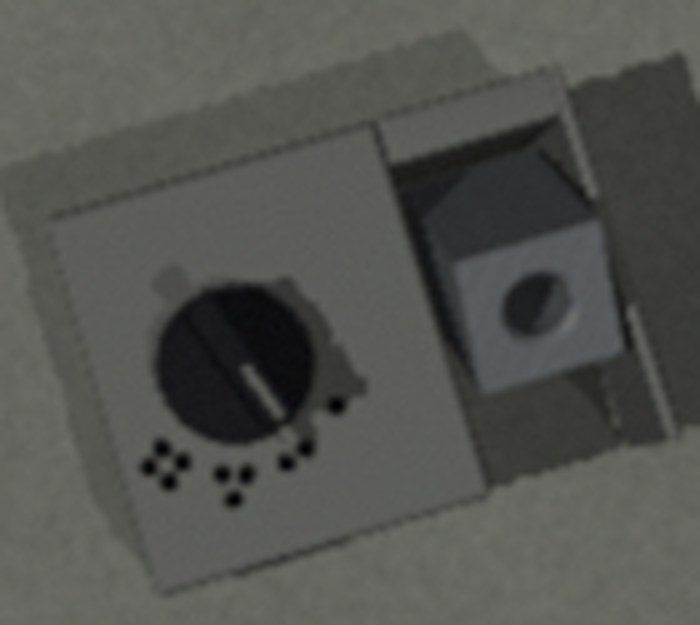

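View pics/b.png

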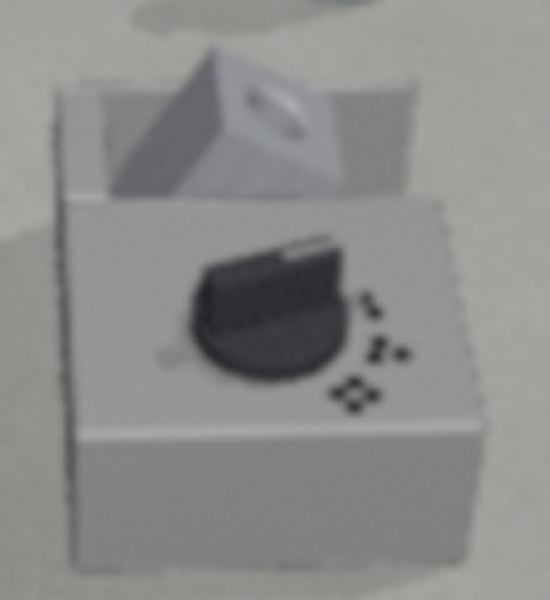

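View pics/c.png

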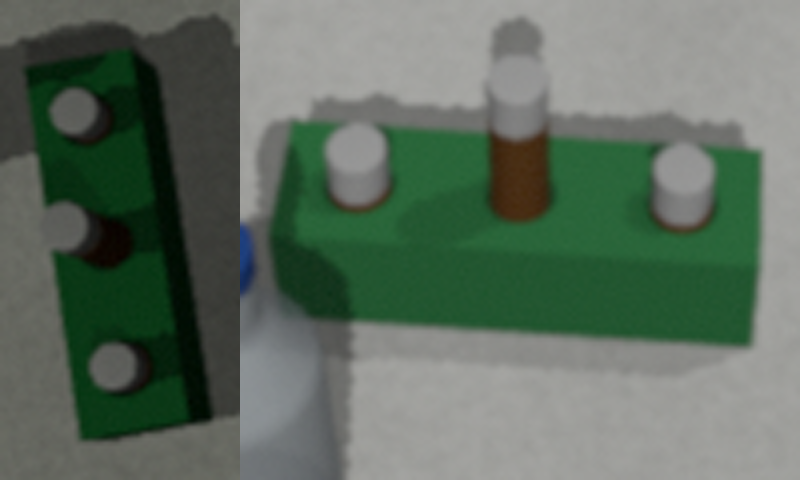

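Top crop: the pointer sits near the two-dot mark, and the well mouth's hole is at crop (538,303). Side crop: hole at (275,113), and the bar's top runs from (210,270) to (340,245). Rack crop: long tube cap at (70,228) in the top view and (518,78) in the side view, with vial caps at each end.

```bash
cat > m.py <<'E'
from h import *
T=cv2.imread("pics/top0.png");S=cv2.imread("pics/side0.png")
def sub(im,pts,x,y,k,w=2):
    p=np.array([[x+(a+.5)/k-.5,y+(b+.5)/k-.5] for a,b in pts],np.float32).reshape(-1,1,2)
    q=cv2.cornerSubPix(cv2.cvtColor(im,cv2.COLOR_BGR2GRAY),p.copy(),(w,w),(-1,-1),(3,50,.01))
    return p.reshape(-1,2),q.reshape(-1,2)
np.set_printoptions(precision=1,suppress=True)
r,q=sub(T,[(52,215),(165,592),(488,492),(375,122),(557,65)],290,185,5)
print("housing top",[(plane("top",a,85)[:2],plane("top",b,85)[:2]) for a,b in zip(r,q)])
ft,fq=sub(T,[(452,262),(600,218),(628,350),(487,392),(538,303)],290,185,5)
fs,fsq=sub(S,[(232,130),(215,48),(328,92),(343,185),(275,113)],295,170,5)
for a,b in zip(fs,ft): print("face",*tri(a,b))
d,_=sub(T,[(237,363),(245,367),(280,418)],290,185,5);print("collar",plane("top",d[0],97),"ptr",plane("top",d[1],125),plane("top",d[2],125))
dt,_=sub(T,[(337,404),(297,455),(234,484),(165,464)],290,185,5)
ds,_=sub(S,[(371,306),(386,352),(355,395)],295,170,5)
for a,b in zip(ds,dt[1:]): print("dots",*tri(a,b))
for a in dt: print("dot85",plane("top",a,85))
bs,_=sub(S,[(210,270),(340,243)],295,170,5); print("bar ends side",[plane("side",b,125) for b in bs])
hs,_=sub(S,[(77,437),(480,425),(437,202),(68,197)],295,170,5);print("housing side",[plane("side",b,85)[:2] for b in hs])
ct,_=sub(T,[(70,228),(75,112),(115,367)],170,185,4)
cs,_=sub(S,[(518-240,78),(357-240,147),(683-240,168)],225,310,4)
for a,b,z in zip(cs,ct,(145,90,90)): print("cap",*tri(a,b),plane("top",b,z),plane("side",a,z))
rt,_=sub(T,[(27,68),(133,50),(188,422),(82,440)],170,185,4);print("rack top",[plane("top",a,65)[:2] for a in rt])
rs,_=sub(S,[(293-240,123),(760-240,152),(752-240,265),(280-240,238)],225,310,4);print("rack side",[plane("side",a,65)[:2] for a in rs])
E
python3 m.py
```

```text
housing top [(array([593.1,  31. ]), array([589.9,  32.8])), (array([431.2, -16.9]), array([428.3, -16.2])), (array([ 472.9, -154.8]), array([ 473.6, -155.8])), (array([ 633.1, -109.4]), array([ 634. , -109.2])), (array([ 657.8, -188.9]), array([ 657.8, -188.9]))]
face [ 566.8 -137.3  115.4] 2.602303460963753
face [ 586.9 -200.4  110.7] 0.11676505925653408
face [ 534.2 -216.4   83.8] 1.7806514335655756
face [ 516.3 -156.2   79.4] 0.8214678091800058
face [ 552.7 -175.7   98.5] 0.6091987529109953
collar [527.7 -47.9  97. ] ptr [524.  -49.9 125. ] [503.  -64.1 125. ]
dots [489.4 -73.7  84.1] 0.7505293960467745
dots [477.7 -46.6  84.5] 1.8894983873151114
dots [486.  -17.2  84.9] 1.1976315857349868
dot85 [510.7 -91.1  85. ]
dot85 [489.  -73.6  85. ]
dot85 [476.8 -46.6  85. ]
dot85 [485.4 -17.2  85. ]
bar ends side [array([552.8, -33. , 125. ]), array([504.3, -63.3, 125. ])]
housing side [array([591. ,  35.6]), array([434.1, -12.7]), array([ 473.1, -148.5]), array([ 632.8, -109.5])]
cap [558.9 258.6 141.6] 2.4201789025094493 [557.4 257.4 145. ] [559.4 261.1 145. ]
cap [627.3 272.8  89.6] 1.7050815859500588 [626.4 272.5  90. ] [628.1 273.   90. ]
cap [490.  248.   88.6] 2.6577680894311975 [488.7 247.5  90. ] [491.2 249.1  90. ]
rack top [array([655.8, 307.3]), array([665.6, 248.3]), array([459.4, 213.6]), array([449.9, 271.2])]
rack side [array([667.2, 251.3]), array([463.1, 215.1]), array([455.3, 272.2]), array([652. , 308.6])]
```

>>> send_rows --series '[[[0,0,0],[0,0,-0.1126],45],[[0,0,0],[0,0,-0.1126],45],[[0,0,0],[0,0,-0.1126],45],[[0,0,0],[0,0,-0.1126],45],[[0,0,0],[0,0,-0.1126],45],[[0,0,0],[0,0,-0.1126],45],[[0,0,0],[0,0,-0.1126],45],[[0,0,0],[0,0,-0.1126],45]]'

```text
clock: 0.9
position: [205.8, 589.8, 230.6]
ee_rot: [0.96, 0.281, -0.0, 0.001]
contact_force: [0.2, -0.1, -0.2]
gripper_width: 44.8
grasp_force: 0.0
```

```bash
cat > where.py <<'E'
import sys,numpy as np
from bench import monitor
from scipy.spatial.transform import Rotation as R
np.set_printoptions(precision=3,suppress=True)
def where(target=None):
    s=monitor.read_state(); r=R.from_quat(s["ee_rot"]); M=r.as_matrix()
    print("t",s["clock"],"pos",s["position"],"x",M[:,0],"y",M[:,1],"z",M[:,2],"F",s["contact_force"],"w",s["gripper_width"],"g",s["grasp_force"],"q",s["joints"])
    if target is not None: print("tool shift",r.inv().apply(np.array(target)-s["position"]))
if __name__=="__main__": where([float(a) for a in sys.argv[1:4]] if len(sys.argv)>3 else None)
E
python3 where.py 528 -48 231
```

```text
t 0.9 pos [205.811 589.753 230.635] x [ 0.842  0.539 -0.001] y [ 0.539 -0.842  0.001] z [-0.    -0.001 -1.   ] F [ 0.158 -0.064 -0.217] w 44.77789563163703 g 0.0 q [ 1.494  0.385  0.007 -0.    -1.194  0.647]
tool shift [-72.542 710.825   0.319]
```

>>> send_rows --series '[[[-4.5,44.4,0],[0,0,0],45],[[-4.5,44.4,0],[0,0,0],45],[[-4.5,44.4,0],[0,0,0],45],[[-4.5,44.4,0],[0,0,0],45],[[-4.5,44.4,0],[0,0,0],45],[[-4.5,44.4,0],[0,0,0],45],[[-4.5,44.4,0],[0,0,0],45],[[-4.5,44.4,0],[0,0,0],45]]'

```text
clock: 1.7
position: [365.9, 268.9, 231.2]
ee_rot: [0.96, 0.279, -0.0, 0.0]
contact_force: [0.9, 1.2, 0.1]
gripper_width: 44.9
grasp_force: 0.0
```

>>> send_rows --series '[[[-4.5,44.4,0],[0,0,0],45],[[-4.5,44.4,0],[0,0,0],45],[[-4.5,44.4,0],[0,0,0],45],[[-4.5,44.4,0],[0,0,0],45],[[-4.5,44.4,0],[0,0,0],45],[[-4.5,44.4,0],[0,0,0],45],[[-4.5,44.4,0],[0,0,0],45],[[-4.5,44.4,0],[0,0,0],45]]'

```text
clock: 2.5
position: [525.8, -50.3, 231.0]
ee_rot: [0.96, 0.279, -0.0, -0.0]
contact_force: [0.6, -0.1, 0.4]
gripper_width: 44.8
grasp_force: 0.0
```

>>> send_rows --series '[[[0,0,25],[0,0,0],45],[[0,0,25],[0,0,0],45],[[0,0,25],[0,0,0],45],[[0,0,15],[0,0,0],45],[[0,0,0],[0,0,0],45]]'

```text
clock: 3.0
position: [523.5, -48.8, 138.6]
ee_rot: [0.96, 0.278, -0.003, -0.001]
contact_force: [-0.3, 0.4, 0.6]
gripper_width: 44.9
grasp_force: 0.0
```

```bash
python3 where.py 528 -48 101; python3 - <<'E'
from bench import get_image
import cv2,numpy as np
z=lambda n,x,y,w,h,k:cv2.resize(get_image(n)[y:y+h,x:x+w,::-1],None,fx=k,fy=k,interpolation=cv2.INTER_CUBIC)
cv2.imwrite("pics/d.png",np.hstack([z("side",260,100,160,200,2.5),z("top",270,170,160,200,2.5)]))
E
```

```text
t 3.0 pos [523.477 -48.783 138.65 ] x [ 0.845  0.535 -0.006] y [ 0.535 -0.845 -0.003] z [-0.006 -0.001 -1.   ] F [-0.309  0.381  0.612] w 44.89646993267445 g 0.0 q [ 0.216  0.31  -0.36  -0.001 -0.907  1.92 ]
tool shift [ 4.454  1.863 37.62 ]
```

View pics/d.png

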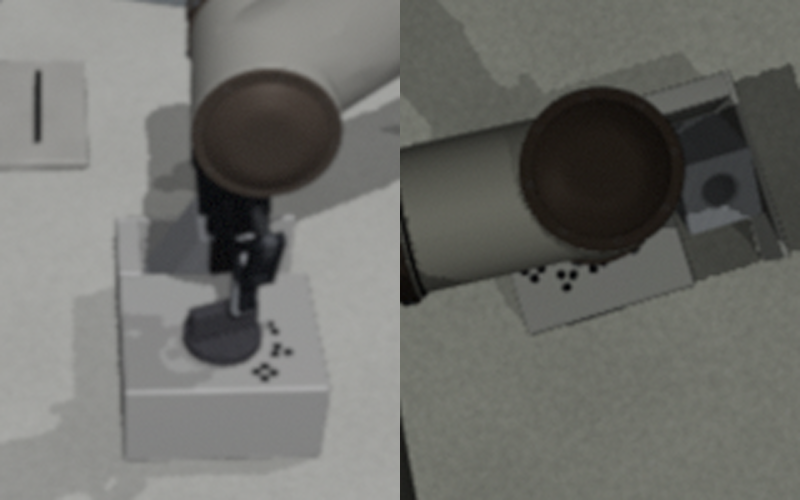

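The gripper is above the dial, lined up with the bar, with the fingertips just above the bar top at side-crop (245,300). I'll correct the offset and lower it.

>>> send_rows --series '[[[0,0,0],[0,0,0],45],[[0,0,0],[0,0,0],45]]'

```text
clock: 3.3
position: [526.1, -48.3, 142.4]
ee_rot: [0.96, 0.279, 0.001, 0.0]
contact_force: [0.1, -1.2, 1.7]
gripper_width: 45.0
grasp_force: 0.0
```

```bash
python3 where.py 528 -48 101
```

```text
t 3.3 pos [526.106 -48.299 142.434] x [0.844 0.536 0.002] y [ 0.536 -0.844  0.001] z [ 0.002  0.    -1.   ] F [ 0.149 -1.179  1.653] w 45.02926501930756 g 0.0 q [ 0.216  0.306 -0.356  0.    -0.907  1.92 ]
tool shift [ 1.676  0.725 41.438]
```

>>> send_rows --series '[[[1.7,0.7,15],[0,0,0],45],[[0,0,15],[0,0,0],45],[[0,0,7],[0,0,0],45],[[0,0,4],[0,0,0],45],[[0,0,0],[0,0,0],45],[[0,0,0],[0,0,0],45]]'

```text
clock: 3.9
position: [527.8, -48.1, 101.0]
ee_rot: [0.96, 0.279, 0.001, 0.0]
contact_force: [-0.8, 0.1, -0.1]
gripper_width: 45.1
grasp_force: 0.0
```

>>> send_rows --series '[[[0,0,0],[0,0,0],8],[[0,0,0],[0,0,0],8],[[0,0,0],[0,0,0],8],[[0,0,0],[0,0,0],8],[[0,0,0],[0,0,0],8],[[0,0,0],[0,0,0],8]]'

```text
clock: 4.5
position: [527.8, -48.9, 101.1]
ee_rot: [0.96, 0.279, 0.0, 0.001]
contact_force: [0.8, -5.2, 2.5]
gripper_width: 12.5
grasp_force: 60.8
```

```bash
python3 where.py 528 -48 101
```

```text
t 4.5 pos [527.837 -48.932 101.096] x [0.844 0.536 0.001] y [ 0.536 -0.844  0.002] z [ 0.001 -0.001 -1.   ] F [ 0.848 -5.216  2.492] w 12.460555079276947 g 60.84796607494354 q [ 0.215  0.36  -0.4    0.002 -0.81   1.92 ]
tool shift [ 0.637 -0.699  0.095]
```

>>> send_rows --series '[[[0,0,0],[0,0,0.0725],8],[[0,0,0],[0,0,0.0725],8],[[0,0,0],[0,0,0.0725],8],[[0,0,0],[0,0,0.0725],8],[[0,0,0],[0,0,0.0725],8],[[0,0,0],[0,0,0.0725],8],[[0,0,0],[0,0,0.0725],8],[[0,0,0],[0,0,0.0725],8]]'

```text
clock: 5.3
position: [527.8, -48.5, 101.1]
ee_rot: [1.0, -0.009, 0.001, 0.0]
contact_force: [0.8, -3.3, 2.3]
gripper_width: 12.9
grasp_force: 60.9
```

>>> send_rows --series '[[[0,0,0],[0,0,0],8],[[0,0,0],[0,0,0],8],[[0,0,0],[0,0,0],8]]'

```text
clock: 5.6
position: [527.8, -48.5, 101.1]
ee_rot: [1.0, -0.007, 0.001, 0.0]
contact_force: [0.0, -4.5, 4.9]
gripper_width: 13.1
grasp_force: 61.1
```

```bash
python3 where.py
```

```text
t 5.6 pos [527.767 -48.493 101.083] x [ 1.    -0.014  0.001] y [-0.014 -1.     0.   ] z [ 0.001 -0.    -1.   ] F [ 0.041 -4.51   4.853] w 13.093744464340359 g 61.12808346748352 q [ 0.215  0.36  -0.4    0.001 -0.81   1.341]
```

>>> send_rows --series '[[[0,0,0],[0,0,0],45],[[0,0,0],[0,0,0],45],[[0,0,0],[0,0,0],45],[[0,0,0],[0,0,0],45],[[0,0,-10],[0,0,0],45],[[0,0,-30],[0,0,0],45],[[0,0,-40],[0,0,0],45],[[0,0,-40],[0,0,0],45]]'

```text
clock: 6.4
position: [527.0, -48.1, 222.1]
ee_rot: [1.0, -0.007, -0.0, 0.0]
contact_force: [0.5, 0.3, 0.6]
gripper_width: 45.1
grasp_force: 0.0
```

>>> send_rows --series '[[[0,0,-30],[0,0,-0.1],50],[[0,0,0],[0,0,-0.1],50],[[0,0,0],[0,0,-0.103],50],[[0,0,0],[0,0,0],50]]'

```text
clock: 6.8
position: [527.2, -48.1, 251.3]
ee_rot: [0.99, 0.143, 0.001, -0.0]
contact_force: [0.7, -0.6, -0.7]
gripper_width: 50.0
grasp_force: 0.0
```

>>> send_rows --series '[[[14.5,-36,0],[0,0,0],50],[[14.5,-36,0],[0,0,0],50],[[14.5,-36,0],[0,0,0],50],[[14.5,-36,0],[0,0,0],50],[[14.5,-36,0],[0,0,0],50],[[14.5,-36,0],[0,0,0],50],[[14.5,-36,0],[0,0,0],50],[[14.5,-36,0],[0,0,0],50]]'

```text
clock: 7.6
position: [556.5, 262.5, 250.5]
ee_rot: [0.99, 0.142, -0.0, 0.0]
contact_force: [0.7, -0.1, 0.3]
gripper_width: 49.9
grasp_force: 0.0
```

>>> send_rows --series '[[[0,0,0],[0,0,0],50],[[0,0,0],[0,0,0],50],[[0,0,0],[0,0,0],50]]'

```text
clock: 7.9
position: [556.5, 260.2, 250.3]
ee_rot: [0.99, 0.143, -0.0, 0.0]
contact_force: [-0.6, 0.4, 0.2]
gripper_width: 49.8
grasp_force: 0.0
```

```bash
python3 where.py 558.5 260 101; python3 - <<'E'
from h import *
from bench import get_image
print("bottle",plane("top",(108,202),200))
t=get_image("top")[:,:,::-1];s=get_image("side")[:,:,::-1];cv2.imwrite("pics/top1.png",t);cv2.imwrite("pics/side1.png",s)
z=lambda im,x,y,w,h,k:cv2.resize(im[y:y+h,x:x+w],None,fx=k,fy=k,interpolation=cv2.INTER_CUBIC)
cv2.imwrite("pics/e.png",np.hstack([z(s,200,180,200,250,2),z(t,290,210,80,100,5)]))
E
```

```text
t 7.9 pos [556.51  260.174 250.317] x [ 0.959  0.283 -0.001] y [ 0.283 -0.959  0.   ] z [-0. -0. -1.] F [-0.595  0.405  0.2  ] w 49.8413802881354 g 0.0 q [ 0.701  0.355  0.011  0.    -1.227  1.157]
tool shift [  1.943   0.682 149.316]
bottle [628.88326499 395.89811753 200.        ]
```

View pics/e.png

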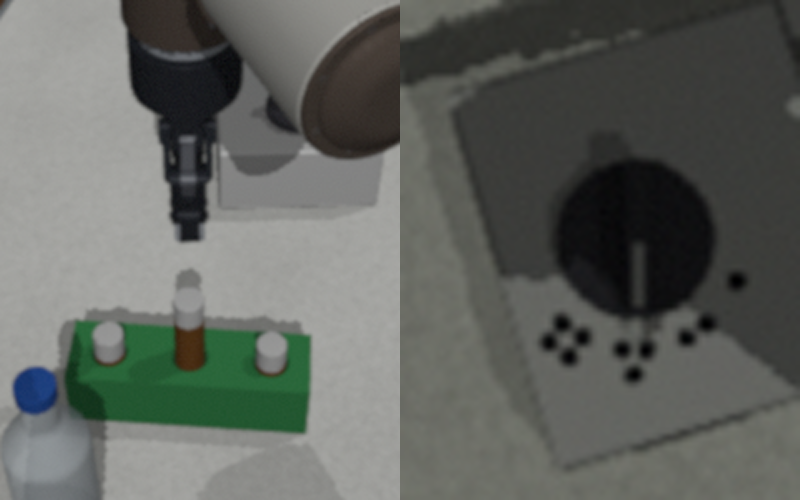

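The dial's pointer is on the three-dot cluster (crop 638,305 against the dots' centre at 633,357). The gripper hangs straight over the tube (crop 188,235 above 188,290), so I'll go down and grip.

>>> send_rows --series '[[[1.9,0.7,40],[0,0,0],50],[[0,0,40],[0,0,0],50],[[0,0,30],[0,0,0],50],[[0,0,20],[0,0,0],50],[[0,0,12],[0,0,0],50],[[0,0,5],[0,0,0],50],[[0,0,0],[0,0,0],50],[[0,0,0],[0,0,0],50]]'

```text
clock: 8.8
position: [559.5, 261.1, 104.7]
ee_rot: [0.99, 0.143, 0.001, -0.001]
contact_force: [0.7, 0.4, 0.2]
gripper_width: 49.9
grasp_force: 0.0
```

>>> send_rows --series '[[[0,0,0],[0,0,0],20],[[0,0,0],[0,0,0],20],[[0,0,0],[0,0,0],20],[[0,0,0],[0,0,0],20],[[0,0,0],[0,0,0],20],[[0,0,0],[0,0,0],20]]'

```text
clock: 9.4
position: [559.4, 261.0, 104.6]
ee_rot: [0.99, 0.144, 0.001, -0.0]
contact_force: [0.6, -1.2, 6.3]
gripper_width: 25.1
grasp_force: 58.8
```

```bash
python3 where.py 558.5 260 101
```

```text
t 9.4 pos [559.393 261.003 104.571] x [0.959 0.285 0.002] y [ 0.285 -0.959  0.   ] z [ 0.002  0.001 -1.   ] F [ 0.587 -1.205  6.336] w 25.078496791933816 g 58.82027551531792 q [ 0.699  0.483 -0.177  0.001 -0.909  1.16 ]
tool shift [-1.148  0.707  3.569]
```

>>> send_rows --series '[[[0,0,-10],[0,0,0],20],[[0,0,-20],[0,0,0],20],[[0,0,-30],[0,0,0],20],[[0,0,-30],[0,0,0],20],[[0,0,-30],[0,0,0],20],[[0,0,-20],[0,0,0],20],[[0,0,-10],[0,0,0],20]]'

```text
clock: 10.1
position: [559.0, 261.3, 255.6]
ee_rot: [0.99, 0.144, 0.001, -0.001]
contact_force: [0.8, -0.2, -1.3]
gripper_width: 24.8
grasp_force: 58.9
```

>>> send_rows --series '[[[-9,17.4,0],[0,0,0],20],[[-17,34.8,0],[0,0,0],20],[[-17,34.8,0],[0,0,0],20],[[-17,34.8,0],[0,0,0],20],[[-17,34.8,0],[0,0,0],20],[[-17,34.8,0],[0,0,0],20],[[-17,34.8,0],[0,0,0],20],[[-17,34.8,0],[0,0,0],20]]'

```text
clock: 10.9
position: [508.1, -27.8, 251.8]
ee_rot: [0.99, 0.143, -0.002, -0.0]
contact_force: [1.0, 0.5, -1.1]
gripper_width: 24.9
grasp_force: 58.9
```

>>> send_rows --series '[[[-17,34.8,0],[0,0,0],20],[[-17,34.8,0],[0,0,0],20],[[-17,34.8,0],[0,0,0],20],[[-17,34.8,0],[0,0,0],20],[[-8,17.4,0],[0,0,0],20],[[0,0,0],[0,0,0],20]]'

```text
clock: 11.5
position: [479.7, -199.6, 251.6]
ee_rot: [0.99, 0.141, -0.002, -0.001]
contact_force: [-0.3, 0.3, -0.0]
gripper_width: 25.0
grasp_force: 59.0
```

>>> send_rows --series '[[[0,0,0],[0,0.0873,0],20],[[0,0,0],[0,0.0873,0],20],[[0,0,0],[0,0.0873,0],20],[[0,0,0],[0,0.0873,0],20],[[0,0,0],[0,0.0873,0],20],[[0,0,0],[0,0.0873,0],20],[[0,0,0],[0,0,0],20],[[0,0,0],[0,0,0],20]]'

```text
clock: 12.3
position: [481.0, -197.4, 252.8]
ee_rot: [0.956, 0.139, 0.255, -0.037]
contact_force: [0.2, -0.1, -0.4]
gripper_width: 24.8
grasp_force: 59.0
```

```bash
python3 where.py 482.6 -197.1 223.7;  python3 - <<'E'
from h import *
from bench import get_image
t=get_image("top")[:,:,::-1];s=get_image("side")[:,:,::-1];cv2.imwrite("pics/top2.png",t);cv2.imwrite("pics/side2.png",s)
z=lambda im,x,y,w,h,k:cv2.resize(im[y:y+h,x:x+w],None,fx=k,fy=k,interpolation=cv2.INTER_CUBIC)
cv2.imwrite("pics/f.png",np.hstack([z(s,300,90,130,150,4)[:,:400],z(t,360,190,100,150,4)]))
E
```

```text
t 12.3 pos [ 481.041 -197.393  252.812] x [0.831 0.246 0.498] y [ 0.284 -0.959 -0.001] z [ 0.478  0.142 -0.867] F [ 0.249 -0.099 -0.386] w 24.76607148083433 g 59.007750526070595 q [-0.25   0.034 -0.353 -0.38  -0.762  2.329]
tool shift [-13.138   0.178  26.027]
```

View pics/f.png

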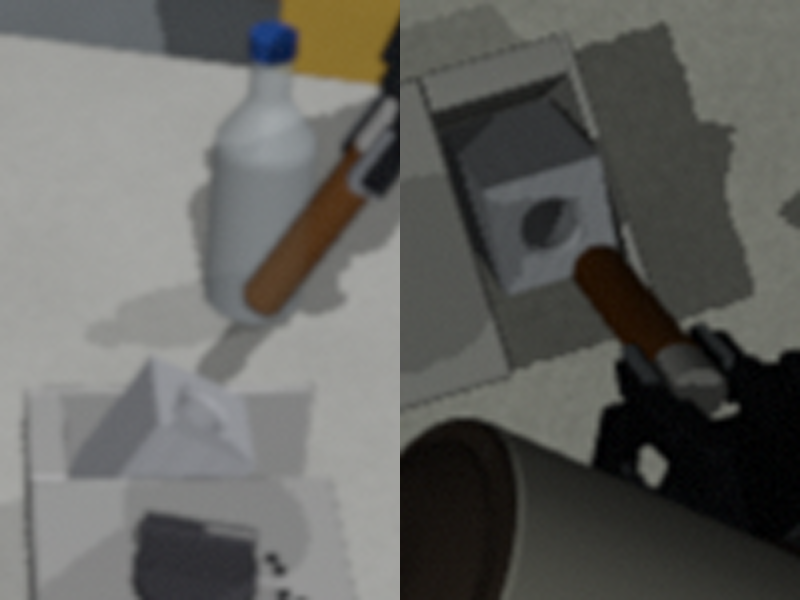

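The tube hangs at the well's tilt, with its foot at top-crop (597,268) and side-crop (262,295). I'll check the foot and the well hole in both views.

```bash
python3 - <<'E'
from h import *
np.set_printoptions(precision=1,suppress=True)
P=np.array([481.0,-197.4,252.8]);z=np.array([.478,.142,-.867])
F=P+94.6*z; print("foot exp",F,proj("top",F),proj("side",F))
for n,k in(("top",0),("side",0)):
    im=cv2.imread(f"pics/{n}2.png"); h=cv2.cvtColor(im,cv2.COLOR_BGR2HSV)
    m=((h[...,0]<20)&(h[...,1]>120)).astype(np.uint8)
    x0,y0,x1,y1=(395,240,440,285) if n=="top" else(345,110,400,175)
    w=np.zeros_like(m);w[y0:y1,x0:x1]=m[y0:y1,x0:x1]
    p=np.argwhere(w)[:,::-1].astype(np.float32); l=cv2.fitLine(p,2,0,.01,.01).ravel(); 
    a=proj(n,F);b=proj(n,P); d=(b-a)/np.linalg.norm(b-a); nrm=np.array([-d[1],d[0]])
    print(n,len(p),"line dir",l[:2],"exp",d,"offset px of fitted line at centroid",(l[2:]-a)@nrm, "foot extent px beyond exp", -((p-a)@d).min())
M=np.array([551.9,-176.5,98.5]); print("mouth proj",proj("top",M),proj("side",M))
t2=(360+ (551-400+.5)/4-.5,190+(222.5)/4-.5); s2=(300+(200.5)/4-.5,90+(407.5)/4-.5); print(t2,s2,tri(s2,t2))
E
```

```text
foot exp [ 526.2 -184.   170.8] [408.3 254.9] [364.2 165.7]
top 376 line dir [0.7 0.7] exp [0.6 0.8] offset px of fitted line at centroid 0.43970360422788707 foot extent px beyond exp 2.931088412157269
side 348 line dir [ 0.6 -0.8] exp [ 0.6 -0.8] offset px of fitted line at centroid -0.34040457939112706 foot extent px beyond exp 0.3602588436717903
mouth proj [397.6 245.4] [350.2 192. ]
(397.375, 245.125) (349.625, 191.375) (array([ 552.7, -175.6,  100.9]), np.float64(0.7470985517797349))
```

>>> send_rows --series '[[[-6,0,0],[0,0,0],20],[[-6.2,0,0],[0,0,0],20],[[0,0,15],[0,0,0],20],[[0,0,20],[0,0,0],20],[[0,0,14],[0,0,0],20],[[0,0,6],[0,0,0],20],[[0,0,0],[0,0,0],20],[[0,0,0],[0,0,0],20]]'

```text
clock: 13.2
position: [498.2, -192.9, 200.0]
ee_rot: [0.956, 0.139, 0.256, -0.037]
contact_force: [-0.8, -0.2, -0.3]
gripper_width: 24.6
grasp_force: 59.0
```

```bash
python3 where.py 497.3 -192.5 198.7
```

```text
t 13.2 pos [ 498.166 -192.86   199.983] x [0.83  0.246 0.5  ] y [ 0.284 -0.959  0.001] z [ 0.48   0.142 -0.866] F [-0.819 -0.183 -0.326] w 24.559975565516332 g 59.00716759264469 q [-0.237  0.115 -0.394 -0.431 -0.643  2.389]
tool shift [-1.272 -0.591  0.746]
```

>>> send_rows --series '[[[-1.3,-0.6,2],[0,0,0],20],[[0,0,5],[0,0,0],20],[[0,0,5],[0,0,0],20],[[0,0,5],[0,0,0],20],[[0,0,4],[0,0,0],20],[[0,0,3],[0,0,0],20],[[0,0,3],[0,0,0],20],[[0,0,3],[0,0,0],20]]'

```text
clock: 14.0
position: [511.3, -188.2, 172.8]
ee_rot: [0.956, 0.139, 0.256, -0.037]
contact_force: [-0.6, 0.9, -1.1]
gripper_width: 24.7
grasp_force: 59.0
```

```bash
python3 where.py 511.0 -188.4 174.0
```

```text
t 14.0 pos [ 511.296 -188.177  172.758] x [0.83  0.246 0.5  ] y [ 0.284 -0.959  0.   ] z [ 0.48   0.142 -0.866] F [-0.573  0.861 -1.147] w 24.719841538379786 g 59.00751918554306 q [-0.223  0.166 -0.403 -0.46  -0.584  2.415]
tool shift [ 0.32   0.13  -1.249]
```

>>> send_rows --series '[[[0,0,4],[0,0,0],20],[[0,0,4],[0,0,0],20],[[0,0,4],[0,0,0],20],[[0,0,4],[0,0,0],20],[[0,0,4],[0,0,0],20],[[0,0,4],[0,0,0],20]]'

```text
clock: 14.6
position: [522.8, -184.7, 151.9]
ee_rot: [0.956, 0.139, 0.256, -0.037]
contact_force: [-0.7, 0.2, -1.2]
gripper_width: 24.9
grasp_force: 59.0
```

```bash
python3 where.py; python3 - <<'E'
from h import *
from bench import get_image
t=get_image("top")[:,:,::-1];s=get_image("side")[:,:,::-1]
z=lambda im,x,y,w,h,k:cv2.resize(im[y:y+h,x:x+w],None,fx=k,fy=k,interpolation=cv2.INTER_CUBIC)
cv2.imwrite("pics/g.png",np.hstack([z(s,300,90,100,150,4),z(t,360,190,100,150,4)]))
E
```

```text
t 14.6 pos [ 522.799 -184.728  151.859] x [0.83  0.246 0.5  ] y [ 0.284 -0.959 -0.   ] z [ 0.479  0.142 -0.866] F [-0.693  0.159 -1.209] w 24.867540751857106 g 59.00768280029297 q [-0.213  0.209 -0.404 -0.485 -0.542  2.438]
```

View pics/g.png

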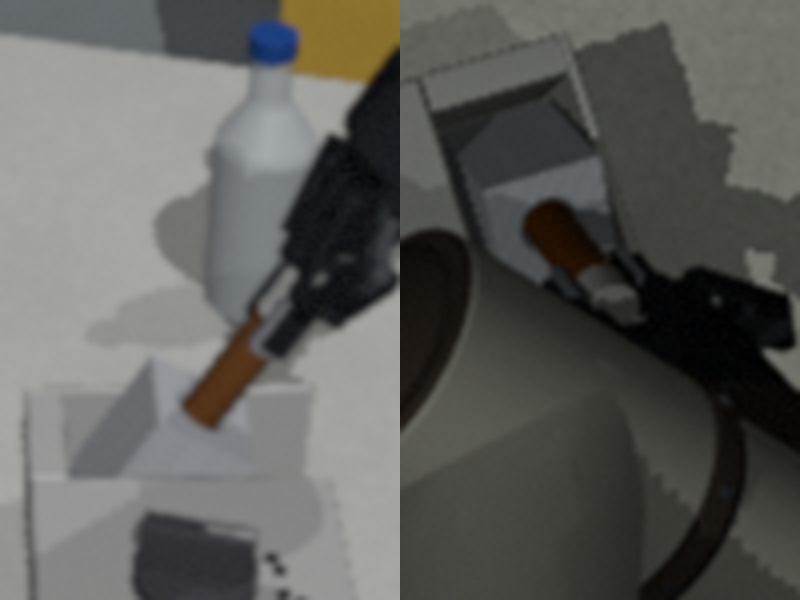

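The tube's foot is inside the bore (side-crop 205,410), with no contact force. I'll keep lowering slowly.

>>> send_rows --series '[[[0,0,4],[0,0,0],20],[[0,0,4],[0,0,0],20],[[0,0,4],[0,0,0],20],[[0,0,4],[0,0,0],20],[[0,0,4],[0,0,0],20],[[0,0,4],[0,0,0],20],[[0,0,4],[0,0,0],20],[[0,0,4],[0,0,0],20]]'

```text
clock: 15.5
position: [538.1, -180.2, 124.1]
ee_rot: [0.956, 0.139, 0.256, -0.037]
contact_force: [0.0, -0.3, -0.9]
gripper_width: 24.9
grasp_force: 59.0
```

```bash
python3 where.py 542.8 -179.0 116.5
```

```text
t 15.5 pos [ 538.136 -180.212  124.147] x [0.83  0.246 0.5  ] y [ 0.284 -0.959 -0.   ] z [ 0.48   0.142 -0.866] F [ 0.037 -0.262 -0.872] w 24.932261071643037 g 59.00705359876156 q [-0.203  0.268 -0.398 -0.523 -0.491  2.475]
tool shift [0.347 0.163 9.03 ]
```

>>> send_rows --series '[[[0,0,2],[0,0,0],20],[[0,0,2],[0,0,0],20],[[0,0,1],[0,0,0],20],[[0,0,1],[0,0,0],20],[[0,0,0],[0,0,0],20]]'

```text
clock: 16.0
position: [540.9, -179.4, 119.2]
ee_rot: [0.956, 0.139, 0.256, -0.037]
contact_force: [0.3, 0.5, -1.1]
gripper_width: 24.4
grasp_force: 59.0
```

>>> send_rows --series '[[[0,0,1],[0,0,0],20],[[0,0,1],[0,0,0],20],[[0,0,0],[0,0,0],20]]'

```text
clock: 16.3
position: [541.8, -179.1, 117.5]
ee_rot: [0.956, 0.139, 0.256, -0.037]
contact_force: [0.4, 0.1, -0.7]
gripper_width: 24.4
grasp_force: 59.0
```

>>> send_rows --series '[[[0,0,0.7],[0,0,0],20],[[0,0,0.7],[0,0,0],20],[[0,0,0],[0,0,0],20]]'

```text
clock: 16.6
position: [542.2, -179.2, 117.3]
ee_rot: [0.956, 0.139, 0.256, -0.037]
contact_force: [-5.4, -0.3, 6.6]
gripper_width: 24.8
grasp_force: 60.0
```

>>> send_rows --series '[[[0,0,0.7],[0,0,0],20],[[0,0,0.7],[0,0,0],20],[[0,0,0],[0,0,0],20]]'

```text
clock: 16.9
position: [542.5, -179.2, 117.3]
ee_rot: [0.956, 0.139, 0.257, -0.037]
contact_force: [-10.6, -0.3, 14.6]
gripper_width: 24.5
grasp_force: 60.9
```

Seated: an 18 N reaction along the axis at the expected depth. I'll ease off the press, release and withdraw along the axis.

>>> send_rows --series '[[[0,0,-1],[0,0,0],20],[[0,0,0],[0,0,0],45],[[0,0,0],[0,0,0],45],[[0,0,0],[0,0,0],45],[[0,0,0],[0,0,0],45],[[0,0,-5],[0,0,0],45],[[0,0,-15],[0,0,0],45],[[0,0,-25],[0,0,0],45]]'

```text
clock: 17.7
position: [520.2, -185.2, 154.7]
ee_rot: [0.956, 0.139, 0.255, -0.038]
contact_force: [0.8, 0.5, 0.1]
gripper_width: 45.2
grasp_force: 0.0
```

>>> send_rows --series '[[[0,0,-30],[0,0,0],45],[[0,0,-30],[0,0,0],45],[[0,0,-30],[0,0,0],45],[[-20,0,-30],[0,0,0],45],[[-40,0,0],[0,0,0],45],[[-40,0,0],[0,0,0],45],[[0,0,0],[0,0,0],45],[[0,0,0],[0,0,0],45]]'

```text
clock: 18.5
position: [379.9, -227.6, 209.8]
ee_rot: [0.956, 0.138, 0.257, -0.036]
contact_force: [-0.3, 0.6, 0.6]
gripper_width: 45.0
grasp_force: 0.0
```

```bash
python3 where.py; python3 - <<'E'
from h import *
from bench import get_image
t=get_image("top")[:,:,::-1];s=get_image("side")[:,:,::-1]
z=lambda im,x,y,w,h,k:cv2.resize(im[y:y+h,x:x+w],None,fx=k,fy=k,interpolation=cv2.INTER_CUBIC)
cv2.imwrite("pics/i.png",np.hstack([z(s,210,90,200,300,2),z(t,290,190,160,240,2.5)]))
a=np.array([-.479,-.1425,.866]);M=np.array([552.2,-176.2,99.5]);
for n in C: print(n,proj(n,M+60*a),proj(n,M+35*a))
E
```

```text
t 18.5 pos [ 379.854 -227.607  209.812] x [0.83  0.245 0.501] y [ 0.282 -0.959  0.002] z [ 0.481  0.14  -0.866] F [-0.268  0.628  0.644] w 45.002555529661365 g 0.0 q [-0.449 -0.022 -0.486 -0.504 -0.766  2.614]
side [364.84233345 172.8994019 ] [358.56723876 180.88698647]
top [406.79109375 257.01872175] [402.79538142 251.94458966]
```

View pics/i.png

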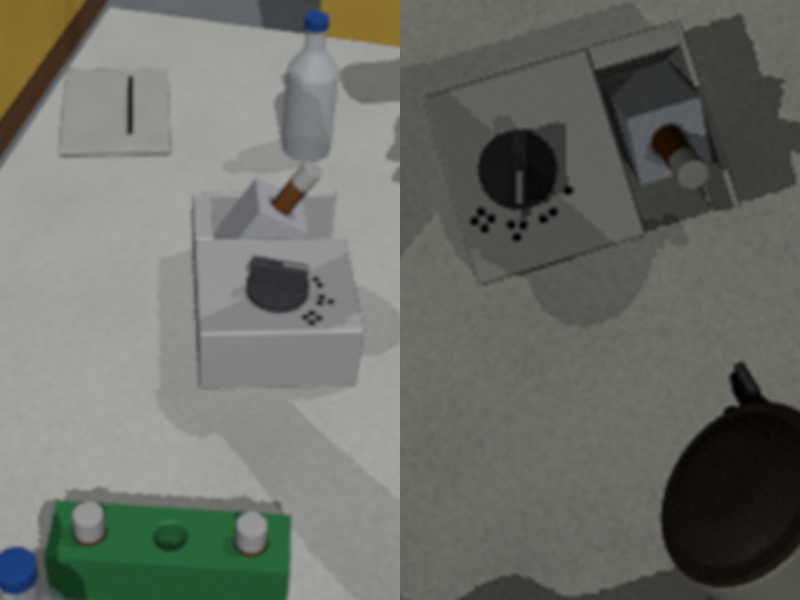

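The tube sits home in the well, cap outward (side-crop 310,170, top-crop 692,174, close to the expected pixels). The pointer is on the three dots, and the vials and bottles have not moved.

```bash
python3 -c "from bench import job_done; print(job_done())"
```

```text
the job is handed in; nothing more can be done
None
```

I turned the dial to the three-dot mark, then lowered the long tube under control all the way into the sloping well, cap outward. The vials and bottles were left alone, and I handed the job in at about 18.6 s.

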